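Clamp the spot plate on the bench shaker

TASK

The white spot plate lies loose on the bench shaker. Press the orange release button right down and keep it down while you slide the clamp towards the plate, until the plate sits square against the rear fence and the clamp's sprung pad is pushed about half-way in; then let the button come up so that the clamp locks there. Do not crush or tip the plate, and leave the things around the shaker where they are.

Things in the scene. Friction and masses are not known exactly. Their poses are not given: they have to be found in the camera images.
- shaker: Bench shaker, off and standing firm: white case, control panel in front, platform 280 x 210 mm (x from -145 to 135 mm) with a black mat 92 mm above the desk. Origin: centre of its underside. x points from the panel to the rear, the way the clamp slides towards the plate; y left seen from the panel, z up. A steel track with a toothed rack, level with the mat, runs along x at y = 0.
- fence (a point): Middle of the front face (black rubber) of the fixed rear fence, 103 mm above the desk, at x = +120 mm in the shaker's frame; the face is square to the shaker's x axis, 150 mm wide; the fence reaches 30 mm above the mat. Axes as the shaker's.
- button_top (a point): Centre of the flat upper face of the orange release button, 116.5 mm above the desk when up, 63 mm before pad_face (towards the panel) while the pad is out. The button is 45 mm long in the sliding direction, 31 mm wide, with a 4 mm ridge at either end and 37 mm of flat between, where shut fingertips can press and push the clamp along. The black cheeks beside it are 6 mm lower.
- clamp (a joint): Clamp position along its track, m, 0 to 0.080, growing towards the fence. The pad meets the 110 mm plate, pushed home to the fence, at 0.049; with the pad half-way in it is 0.056. Starts in a notch from 0 to 0.024. Button up: locked by a pawl in a rack with notches 8 mm apart (0, 0.008, ...), about 1 mm play. Button down: slides freely. Let up between notches, it slips into a near one.
- release (a joint): How far the release button is pressed in, m: 0 up (clamp locked), 0.007 fully down against a stop. It needs about 5 N to start and 7 N fully down, and springs back up by itself. The clamp is free from 0.0055 on. If it stays part-way up when let go, the pawl rests on a rung of the rack: it is not locked yet.
- plate: White spot plate, 110 x 150 x 22 mm, 0.11 kg, lying loose on the mat with its 150 mm sides facing the pad and the fence, a little askew and up to 18 mm short of the fence. Origin: centre of its underside; x along its 110 mm, y along its 150 mm, z up. It slides on the mat when pushed.
- amber: Amber bottle with white cap, 41 mm across, 82 mm high, standing on the desk to the right of the shaker; not to be disturbed. Origin: centre of its underside.
- dropper: White dropper bottle, 41 mm across, 118 mm high, on the desk to the right of the shaker; not to be disturbed. Origin: centre of its underside.
- mailer: Blue plastic slide mailer, 31 x 83 x 22 mm, on the desk to the right; not to be disturbed. Origin: centre of its underside.
- tube_rack: Clear empty tube rack, 85 x 150 x 44 mm, on the desk to the left of the shaker; not to be disturbed. Origin: centre of its underside.
- pad_face (a point): Middle of the rear face (black rubber) of the clamp's sprung pad, 103 mm above the desk, facing the plate. The pad is a strip 128 mm wide, 22 mm high, on two spring pins in front of an aluminium bar 136 mm wide that reaches 28 mm above the mat. Axes as the shaker's.
- pad (a joint): How far the sprung pad is pushed in, m: 0 out, 0.014 fully in. The spring takes 1.2 N to start and 2.9 N fully in.

How it is judged (in metres and radians):
On the way:
1. the release button is held down and the clamp has been slid until its pad is pushed in by the plate (value of joint release above 0.003 m and value of joint pad above 0.002 m), for 0.1 s.
At the end, for the whole second after the job is handed in: The clamp is locked (button up to within 1 mm) with its pad pushed in 1.5 to 13 mm by the plate, and the plate rests on the mat between pad and fence: within 3 mm of home in the sliding direction, square within 0.03 rad, within 35 mm of the shaker's centre line (value of joint pad between 0.0015 and 0.013 m and value of joint release below 0.001 m and x of plate in the frame of shaker between 0.062 and 0.068 m and y of plate in the frame of shaker between -0.035 and 0.035 m and z of plate in the frame of shaker below 0.096 m and angle between the x axis of plate and the x axis of shaker, either way round below 0.03 rad and linear speed of plate below 0.01 m/s); the robot touches nothing.
It fails at once if the pad squeezes the plate with more than 40 N (contact force between pad and plate above 40 N).
It fails at once if the plate is tipped by more than 0.15 rad (angle between plate's own z axis and vertical above 0.15 rad).
It fails at once if a bottle, the slide mailer or the tube rack is moved by more than 20 mm (distance of any of amber, dropper, mailer, tube_rack from where it was at the start of the episode above 0.02 m).
It also fails if it takes over 32 s, if anything falls off the work surface, if the arm or the gripper's body presses on something with over 40 N, if the wrist force passes 120 N, or if a joint passes its speed limit or range.

ROBOT

A 6-joint arm with a two-finger parallel gripper is mounted at the origin on a cart in front of the work surface, level with it; the furniture and walls round the work are solid. World frame = base frame: x ahead of the robot, y to its left, z up, the work surface at z = 0. Lengths are in mm, angles in rad, forces in N, time in s.
With the tool pointing down it reaches from about 275 to 775 mm from the base axis. Payload 14.6 kg.
Tool frame: the origin (TCP) lies at the very end of the fingers, on their centre line; the grasp point (between the pads) lies manip.grip_point_offset behind it (manip.grip_point_offset is the distance from the TCP to the grasp point, in mm); z points along the fingers, y is the line along which they close (so a half turn about z gives the same grasp; the last joint's range is limited). The gripper opens to 85 mm and grips with 20 to 120 N. Pads are 22 mm wide; open, the fingers measure 114 mm over their backs; the gripper's body (76 mm by 85 mm) begins 54 mm behind the grasp point. The pads swing forward as they close: fully open they stand 13 mm farther back than shut.
Start: joints at [-1.295, 0.263, -0.048, 1.259, 0, 1.415], TCP at [219.233, -477.038, 199.878] pointing down, gripper open.
Joint ranges: [-2.65, 2.65], [-0.89, 1.7], [-1.18, 1.37], [-2.13, 2.11], [-1.35, 1.29], [-3.14, 3.14]. Speed limits (rad/s): [1.89, 1.89, 2.57, 2.79, 3.14, 3.14].

INTERFACE

Orientations are given as a 3x3 rotation matrix whose columns are the frame's x, y, z axes.
In Python, from bench import manip gives the robot as it stands.
- The arm moves only by the tool carry_out, never from a script. Its argument "series" is a list of rows, each a list of 7 numbers: the turn, a rotation vector about the world's x, y, z in degrees, then the shift along the world's x, y, z in mm, then the finger opening in mm, from 0 to 85.4. In form: [[wx, wy, wz, x, y, z, jaw], ...]. A call has exactly 8 rows; each row is the pose to reach, as a shift and turn from the pose commanded when the call began; what a row does not reach only later rows make up. A row lasts 1/12 s, in which the tool goes at most 41.7 mm and 7.16 degrees, less where a joint would pass 70% of its speed; a pose out of reach is approached as far as the arm can. A call with a gripper value outside its range is refused whole. The fingers move at their own pace and stop on an object; "force" is the grip in N (left out, the last holds). Time passes only in rows, so rows that repeat a pose let the fingers close, or fill a call up. It gives the time, the measured TCP pose, the force, the opening and the grip force at its end, in the units of the state.
- manip.state(): the state, without advancing time (a new reading comes with each control period).
- manip.snapshot(name): name is "side" or "top"; returns the picture (480x640x3 uint8, blue, green, red); there is no depth.
- manip.camera_model(name): a dict with "fx", "fy", "cx", "cy" (pixels), "R" (3x3) and "t" (3): a world point X has camera coordinates R X + t. Camera axes: x right, y down, z forward; pixel columns grow to the right and rows downward; lengths in mm; the calibration is good to about 2 mm. A picture is of the moment at which its call begins. camera_model takes no time and is no camera call.
- manip.finish_job(): hands the job in; it is judged then, once.
The state is a dict: "clock": time; "joint_positions": joint angles; "joint_vel": joint speeds; "effort": joint torques, N m; "position": TCP position; "orientation": TCP orientation; "ft_force": force on the tool from outside, world axes, zero at the start; "ft_torque": the same for the moment, N m; "opening": finger opening in mm; "grasp_force": force on a finger pad.
Only numpy, scipy, OpenCV 4.12 (cv2) and the standard library are available. Lean on these libraries where they do the work, as an engineer would, in place of code of your own. Each camera call takes 0.05 s, during which the arm holds its last target. There are 200 camera calls.

## Working session

There is one attempt and no reset: what is moved stays moved. The work goes in short steps, Python scripts to look and compute and a tool call to move; the robot and the scene stay as the last step left them, time stands still between calls to the robot, and variables do not carry over. Pictures are saved under pics/ and viewed, at most 10 in all, crops included, and the job is handed in when it is done.

Besides the shell and the picture viewer there is one more tool, called after "Call:" by a JSON object that holds its "fn" and its "kwargs". carry_out: Moves the arm, as the interface text tells. Its arguments: {"type":"object","properties":{"series":{"type":"array"},"force":{"type":"number"}},"required":["series"]}

```bash
mkdir -p pics
python3 - <<'E'
from bench import manip
import cv2,numpy as np
for n in("side","top"):
    cv2.imwrite(f"pics/{n}0.png",manip.snapshot(n)); c=manip.camera_model(n); print(n,c["fx"],c["cx"],c["cy"],(-np.array(c["R"]).T@c["t"]).round(),np.array(c["R"]).round(2).tolist())
s=manip.state();print(s["clock"],s["position"],np.array(s["orientation"]).round(3).tolist(),manip.grip_point_offset,s["ft_force"])
E
```

```text
side 436.6801801202364 319.1657607061707 237.45386703271433 [411. 895. 502.] [[-0.99, -0.16, 0.02], [-0.08, 0.38, -0.92], [0.14, -0.91, -0.39]]
top 517.9796985251425 320.7712606274241 237.6315698243197 [ 400.   -5. 1222.] [[-0.01, -1.0, 0.03], [-0.99, 0.01, -0.15], [0.15, -0.03, -0.99]]
0.1 [ 219.15911267 -476.78283054  199.48444486] [[0.909, 0.418, -0.0], [0.418, -0.909, 0.001], [0.0, -0.001, -1.0]] 18.700000000000003 [-0.39233167  0.76074839 -0.45257841]
```

View pics/side0.png

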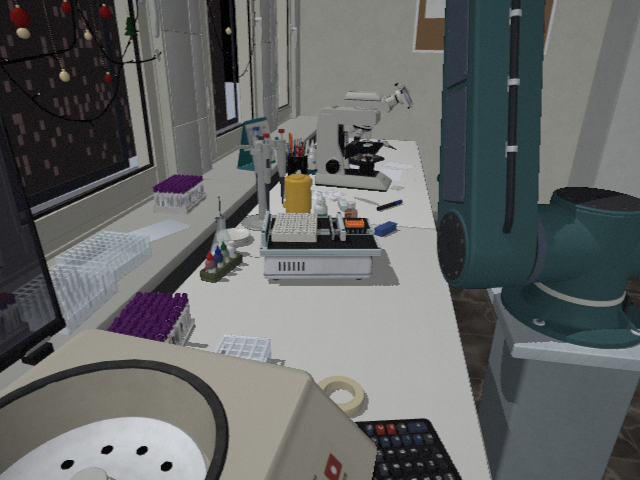

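View pics/top0.png

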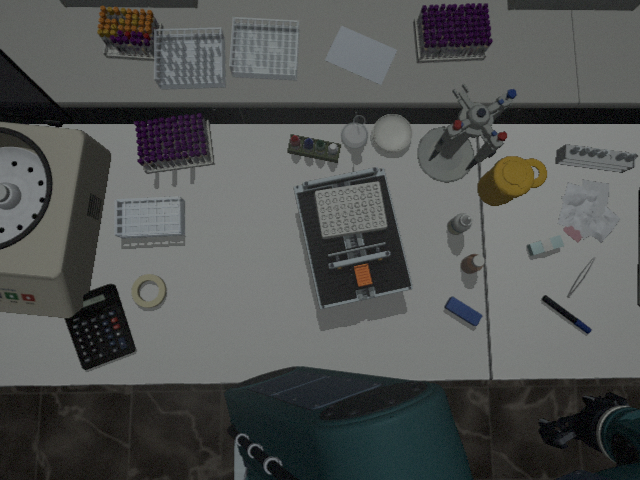

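The side view shows the shaker with the orange button near (355,224). The top view shows the button near (363,275), the plate near (351,208) and the fence near (343,178). The shaker is turned by roughly 12 degrees.

```bash
cat > h.py <<'E'
import cv2,numpy as np
from bench import manip
C={n:manip.camera_model(n) for n in("side","top")}
def ray(n,u,v):
    c=C[n];R=np.array(c["R"]);d=R.T@np.array([(u-c["cx"])/c["fx"],(v-c["cy"])/c["fy"],1]);return -R.T@np.array(c["t"]),d/np.linalg.norm(d)
def onz(n,uv,z):
    o,d=ray(n,*uv);return o+d*(z-o[2])/d[2]
def tri(a,b):
    (o,d),(p,e)=ray("side",*a),ray("top",*b)
    s=np.linalg.lstsq(np.c_[d,-e],p-o,rcond=None)[0];A=o+d*s[0];B=p+e*s[1];return (A+B)/2,np.linalg.norm(A-B)
def blob(im,roi,f):
    x0,y0,x1,y1=roi;h=cv2.cvtColor(im,cv2.COLOR_BGR2HSV);m=np.zeros(im.shape[:2],np.uint8)
    m[y0:y1,x0:x1]=(f(h)[y0:y1,x0:x1]*255);m=cv2.morphologyEx(m,cv2.MORPH_CLOSE,np.ones((3,3)))
    return max(cv2.findContours(m,0,2)[0],key=cv2.contourArea)
orange=lambda h:(h[...,0]<16)&(h[...,1]>150)&(h[...,2]>90)
def rectz(c,z):
    P=np.array([onz("top",p[0],z)[:2] for p in c],np.float32);return cv2.minAreaRect(P)
E
python3 - <<'E'
from h import *
S=cv2.imread("pics/side0.png");T=cv2.imread("pics/top0.png")
b=blob(T,(340,255,390,295),orange);s=blob(S,(335,205,375,240),orange)
cb=cv2.minAreaRect(b)[0];M=cv2.moments(s);cs=(M["m10"]/M["m00"],M["m01"]/M["m00"])
print("btn px",cb,cs,cv2.boundingRect(s),"tri",tri(cs,cb));print(rectz(b,116.5))
white=lambda h:(h[...,1]<70)&(h[...,2]>120)
p=blob(T,(308,178,392,240),white);print("plate",cv2.boundingRect(p),cv2.minAreaRect(p),rectz(p,114))
dark=lambda h:h[...,2]<70
m=blob(T,(285,160,420,315),dark);print("mat",cv2.boundingRect(m),rectz(m,92))
A=cv2.resize(T[160:320,280:425],None,fx=3.7,fy=3.7,interpolation=2);B=cv2.resize(S[195:290,250:390],None,fx=4,fy=4,interpolation=2)
cv2.imwrite("pics/topc.png",A);cv2.imwrite("pics/sidec.png",B)
E
```

```text
btn px (362.3823547363281, 274.4706115722656) (354.0705705705705, 222.9159159159159) (345, 219, 20, 8) tri (array([ 484.22146373, -124.56047003,  115.14308098]), np.float64(0.685584802843565))
((484.5868225097656, -124.39747619628906), (44.018890380859375, 30.09892463684082), 11.2411470413208)
plate (316, 182, 70, 54) ((350.5657958984375, 208.52096557617188), (45.7264289855957, 64.80741882324219), 81.11934661865234) ((629.4024047851562, -101.7157974243164), (101.66097259521484, 141.4564971923828), 8.734404563903809)
mat (297, 168, 114, 140) ((572.9622802734375, -106.66217803955078), (279.9814758300781, 200.94004821777344), 11.849257469177246)
```

View pics/topc.png

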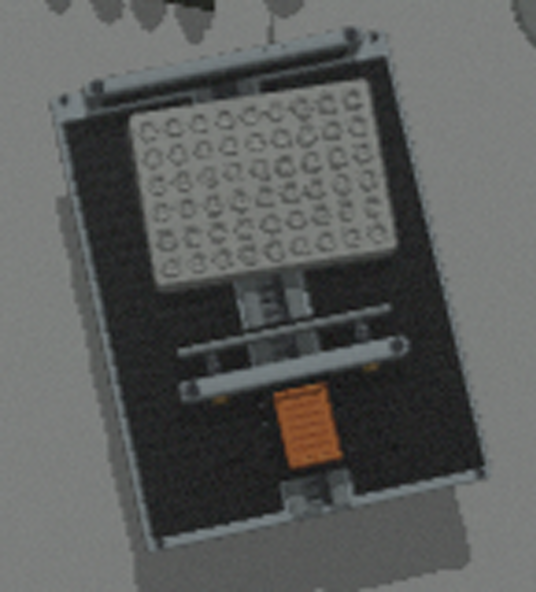

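View pics/sidec.png

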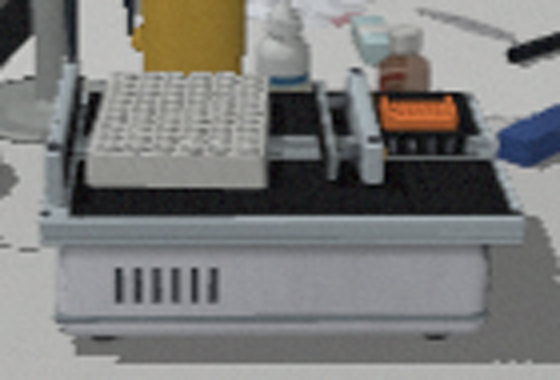

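The crops show the button clear and flat, the clamp bar and pad just ahead of it, and the plate slightly askew with a gap to the fence. In the top crop the button is near (308,427), the bar runs (190,390)-(400,345) and the plate sits near (265,185). Measured:

| Item | Value | Check |
|---|---|---|
| Button | (484.5, -124.4), z 115 | given height 116.5 |
| Button size | 44x30 | given 45x31 |
| Shaker yaw | about 11.5° | mat and button rectangles agree |
| Clamp | notch 0.008 | button x about -95 in the shaker frame |

So the travel is about 48 mm. I will place the shut tips with tool y along the slide direction.

Call:
{"fn": "carry_out", "kwargs": {"series": [[0,0,7,24,32,0,0],[0,0,14,48,64,0,0],[0,0,21,72,96,0,0],[0,0,28,96,128,0,0],[0,0,35,120,160,0,0],[0,0,42,144,192,0,0],[0,0,49,168,224,0,0],[0,0,56,192,256,0,0]], "force": 40}}

```text
clock: 0.77
position: [411.9, -219.1, 199.8]
orientation: [[0.156, 0.988, -0.0], [0.988, -0.156, 0.0], [0.0, -0.0, -1.0]]
ft_force: [0.6, -1.3, 0.1]
opening: 0.1
grasp_force: 0.0
```

Call:
{"fn": "carry_out", "kwargs": {"series": [[0,0,5,18,24,-10,0],[0,0,10,36,48,-20,0],[0,0,15,54,72,-30,0],[0,0,20.8,75,97,-40,0],[0,0,20.8,75,97,-50,0],[0,0,20.8,75,97,-60,0],[0,0,20.8,75,97,-60,0],[0,0,20.8,75,97,-60,0]]}}

```text
clock: 1.43
position: [485.8, -123.8, 139.6]
orientation: [[-0.199, 0.98, -0.001], [0.98, 0.199, 0.0], [0.001, -0.001, -1.0]]
ft_force: [0.1, -0.6, -0.5]
opening: 0.3
grasp_force: 0.0
```

Run:
```python
from h import *
s=manip.state();print(s["clock"],s["position"],np.array(s["orientation"]).round(3).tolist(),s["ft_force"],s["opening"])
P=lambda x,y:onz("top",(280+x/3.7,160+y/3.7),95)[:2]
fl,fr,rl,rr=P(155,545),P(483,473),P(55,100),P(385,38)
a=lambda v:np.degrees(np.arctan2(v[1],v[0]))
print(a(rl-fl),a(rr-fr),a(fl-fr)-90,a(rl-rr)-90)
S=manip.snapshot("side");T=manip.snapshot("top")
A=cv2.resize(T[160:320,280:425],None,fx=3.5,fy=3.5,interpolation=2);B=cv2.resize(S[180:275,280:390],None,fx=5,fy=5,interpolation=2)[:475,:550]
B=cv2.copyMakeBorder(B[:475,:290+0],0,85,0,0,0) if 0 else B
k=np.zeros((560,800,3),np.uint8);A=cv2.resize(A,(400,441));B=cv2.resize(B,(400,345));k[:441,:400]=A;k[:345,400:]=B;cv2.imwrite("pics/c1.png",k)
```

```text
1.4333 [ 485.8430112  -123.84287677  139.63200267] [[-0.199, 0.98, -0.001], [0.98, 0.199, 0.0], [0.001, -0.001, -1.0]] [ 0.0874255  -0.62790044 -0.50595722] 0.29161335163029245
12.204383318904577 10.834533328094922 11.731665517435445 10.740917101222948
```

View pics/c1.png

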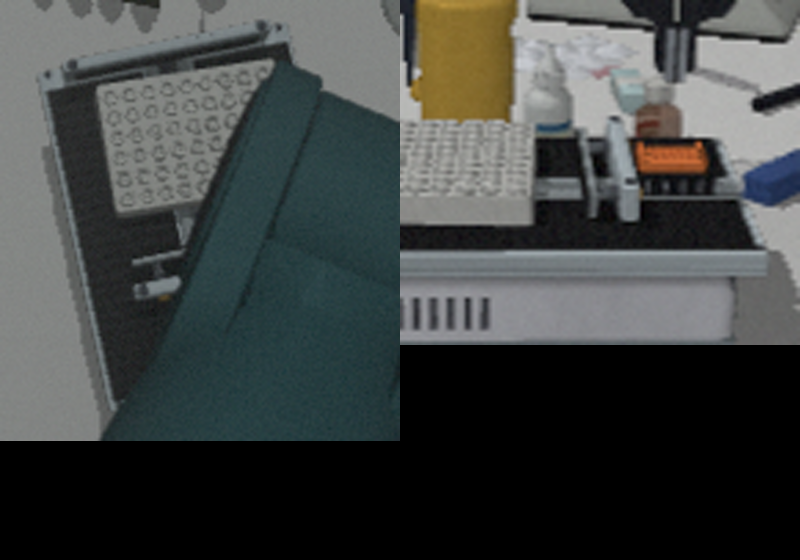

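The tips, at about (677,60) in the side half, hang over the button at about (672,157), and the bar and plate are unmoved. I'll press down now.

Call:
{"fn": "carry_out", "kwargs": {"series": [[0,0,0,0,0,-8,0],[0,0,0,0,0,-16,0],[0,0,0,0,0,-20,0],[0,0,0,0,0,-23,0],[0,0,0,0,0,-25,0],[0,0,0,0,0,-27,0],[0,0,0,0,0,-28,0],[0,0,0,0,0,-28,0]]}}

```text
clock: 2.2
position: [486.2, -124.0, 111.8]
orientation: [[-0.199, 0.98, -0.0], [0.98, 0.199, 0.0], [0.0, -0.0, -1.0]]
ft_force: [-0.3, -0.5, -0.1]
opening: -0.0
grasp_force: 0.0
```

Run:
```python
from h import *
s=manip.state();print(s["position"],s["ft_force"],s["ft_torque"],s["effort"])
S=manip.snapshot("side");cv2.imwrite("pics/s2.png",cv2.resize(S[180:255,300:400],None,fx=7,fy=7,interpolation=2))
b=blob(S,(335,205,375,240),orange);print(cv2.boundingRect(b))
```

```text
[ 486.22595928 -124.03905999  111.78240183] [-0.34467338 -0.48789233 -0.05550055] [ 0.0380923  -0.02653592  0.00326318] [-3.42911412e-02 -6.13431931e+01  3.55534995e+01 -1.65551235e-01
 -7.67219281e-04  2.33460355e-05]
(345, 219, 19, 8)
```

View pics/s2.png

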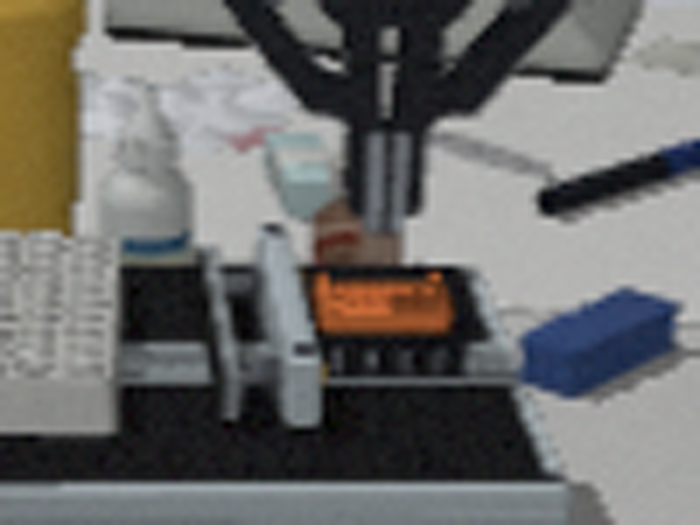

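The picture shows the tips ending near row 213, well above the button at rows 219-227, although the reported TCP is lower. I'll check the projections.

Run:
```python
from h import *
def pr(n,X):
    c=C[n];p=np.array(c["R"])@X+c["t"];return c["fx"]*p[0]/p[2]+c["cx"],c["fy"]*p[1]/p[2]+c["cy"]
for X in([486.2,-124,111.8],[486.2,-124,116.5],[486.2,-124,136],[486.2,-124,130]):print(X,pr("side",np.array(X)))
# tip location if in vertical plane of TCP: intersect ray with y=-124
for v in(210,213,215):
    o,d=ray("side",354.5,v);print(v,o+d*(-124-o[1])/d[1])
```

```text
[486.2, -124, 111.8] (np.float64(353.06003192850005), np.float64(224.17195407509948))
[486.2, -124, 116.5] (np.float64(353.1467121565928), np.float64(222.410959234425))
[486.2, -124, 136] (np.float64(353.509458862126), np.float64(215.04139998232216))
[486.2, -124, 130] (np.float64(353.3973061677241), np.float64(217.31989325068494))
210 [ 484.37442065 -124.          149.31613772]
213 [ 484.00526364 -124.          141.5146942 ]
215 [ 483.7580256  -124.          136.28978042]
```

The tips really are about 25 mm higher than the TCP value says. The force reads zero and the column agrees, so I'll lower in guarded steps and watch the force.

Call:
{"fn": "carry_out", "kwargs": {"series": [[0,0,0,0,0,-3,0],[0,0,0,0,0,-6,0],[0,0,0,0,0,-9,0],[0,0,0,0,0,-11,0],[0,0,0,0,0,-13,0],[0,0,0,0,0,-14,0],[0,0,0,0,0,-14,0],[0,0,0,0,0,-14,0]]}}

```text
clock: 2.92
position: [486.2, -124.0, 97.9]
orientation: [[-0.199, 0.98, -0.0], [0.98, 0.199, 0.0], [0.0, -0.0, -1.0]]
ft_force: [-0.1, 0.2, -0.2]
opening: -0.1
grasp_force: 0.0
```

Call:
{"fn": "carry_out", "kwargs": {"series": [[0,0,0,0,0,-1,0],[0,0,0,0,0,-2,0],[0,0,0,0,0,-3,0],[0,0,0,0,0,-4,0],[0,0,0,0,0,-5,0],[0,0,0,0,0,-6,0],[0,0,0,0,0,-6,0],[0,0,0,0,0,-6,0]]}}

```text
clock: 3.58
position: [486.2, -124.0, 91.8]
orientation: [[-0.199, 0.98, -0.0], [0.98, 0.199, 0.0], [0.0, -0.0, -1.0]]
ft_force: [0.3, 0.0, 0.2]
opening: -0.3
grasp_force: 0.0
```

Run:
```python
from h import *
s=manip.state();print(s["position"],s["ft_force"],s["clock"])
S=manip.snapshot("side");T=manip.snapshot("top")
k=np.zeros((525,800,3),np.uint8);k[:,:500]=cv2.resize(S[180:255,315:387],(500,525),interpolation=2);k[:300,500:]=cv2.resize(T[160:320,280:440],(300,300));cv2.imwrite("pics/s3.png",k)
print(cv2.boundingRect(blob(S,(335,205,375,240),orange)))
```

```text
[ 486.21005102 -124.02637702   91.83693082] [0.3025427  0.03366688 0.24840813] 3.5833
(345, 219, 19, 8)
```

View pics/s3.png

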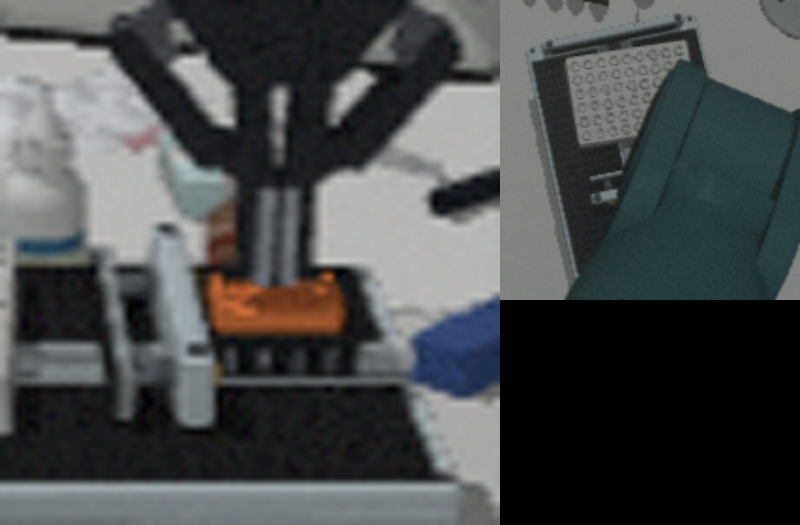

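The tips at about (277,285) now sit just above the button's flat and are centred along it (210-345). I'll keep lowering with force checks.

Call:
{"fn": "carry_out", "kwargs": {"series": [[0,0,0,0,0,-1,0],[0,0,0,0,0,-2,0],[0,0,0,0,0,-3,0],[0,0,0,0,0,-4,0],[0,0,0,0,0,-5,0],[0,0,0,0,0,-6,0],[0,0,0,0,0,-6,0],[0,0,0,0,0,-6,0]]}}

```text
clock: 4.35
position: [486.2, -124.0, 85.8]
orientation: [[-0.199, 0.98, -0.0], [0.98, 0.199, 0.0], [0.0, -0.0, -1.0]]
ft_force: [-0.7, 0.6, -0.0]
opening: 0.0
grasp_force: 0.0
```

Call:
{"fn": "carry_out", "kwargs": {"series": [[0,0,0,0,0,-1,0],[0,0,0,0,0,-2,0],[0,0,0,0,0,-3,0],[0,0,0,0,0,-4,0],[0,0,0,0,0,-4,0],[0,0,0,0,0,-4,0],[0,0,0,0,0,-4,0],[0,0,0,0,0,-4,0]]}}

```text
clock: 5.02
position: [486.4, -124.1, 82.1]
orientation: [[-0.199, 0.98, 0.0], [0.98, 0.199, -0.0], [-0.0, 0.0, -1.0]]
ft_force: [0.9, 0.6, 5.9]
opening: -0.2
grasp_force: 2.6
```

Contact, and the button is part-way in at 5.9 N. I'll press on to the stop.

Call:
{"fn": "carry_out", "kwargs": {"series": [[0,0,0,0,0,-1,0],[0,0,0,0,0,-2,0],[0,0,0,0,0,-3,0],[0,0,0,0,0,-3.5,0],[0,0,0,0,0,-4,0],[0,0,0,0,0,-4,0],[0,0,0,0,0,-4,0],[0,0,0,0,0,-4,0]]}}

```text
clock: 5.68
position: [486.5, -124.1, 78.1]
orientation: [[-0.199, 0.98, 0.001], [0.98, 0.199, -0.0], [-0.0, 0.001, -1.0]]
ft_force: [0.5, 0.5, 6.2]
opening: 0.2
grasp_force: 3.2
```

Call:
{"fn": "carry_out", "kwargs": {"series": [[0,0,0,0,0,-0.5,0],[0,0,0,0,0,-1,0],[0,0,0,0,0,-1.5,0],[0,0,0,0,0,-2,0],[0,0,0,0,0,-2,0],[0,0,0,0,0,-2,0],[0,0,0,0,0,-2,0],[0,0,0,0,0,-2,0]]}}

```text
clock: 6.35
position: [488.0, -124.0, 77.8]
orientation: [[-0.199, 0.98, 0.004], [0.98, 0.199, -0.0], [-0.001, 0.004, -1.0]]
ft_force: [-0.8, 5.9, 30.2]
opening: 0.6
grasp_force: 14.8
```

The button is on its stop: 30 N, and z holds at 77.8. I'll ease off by about 1 mm and slide along (0.98, 0.20).

Call:
{"fn": "carry_out", "kwargs": {"series": [[0,0,0,0,0,0.8,0],[0,0,0,3,0.6,0.8,0],[0,0,0,6,1.2,0.8,0],[0,0,0,9,1.8,0.8,0],[0,0,0,12,2.4,0.8,0],[0,0,0,15,3,0.8,0],[0,0,0,18,3.6,0.8,0],[0,0,0,18,3.6,0.8,0]]}}

```text
clock: 7.02
position: [505.8, -120.2, 77.9]
orientation: [[-0.2, 0.98, 0.003], [0.98, 0.2, 0.0], [-0.001, 0.003, -1.0]]
ft_force: [0.1, 5.0, 20.9]
opening: 0.0
grasp_force: 10.4
```

Run:
```python
from h import *
S=manip.snapshot("side");cv2.imwrite("pics/s4.png",cv2.resize(S[180:255,290:390],(700,525),interpolation=2))
print(cv2.boundingRect(blob(S,(310,205,375,240),orange)))
```

```text
(337, 222, 19, 6)
```

View pics/s4.png

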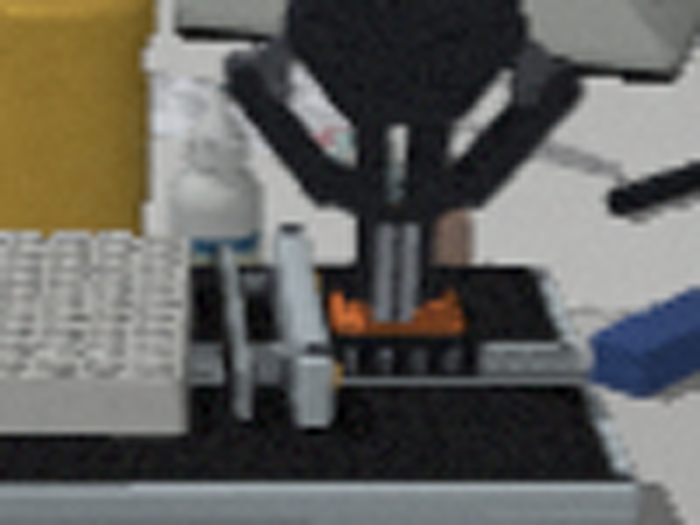

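The button at px (337-356,222) is down, and the clamp has moved about 19 mm with the tips still centred, so there's no slip. I'll go on.

Call:
{"fn": "carry_out", "kwargs": {"series": [[0,0,0,4,0.8,0,0],[0,0,0,8,1.6,0,0],[0,0,0,12,2.4,0,0],[0,0,0,16,3.2,0,0],[0,0,0,20,4,0,0],[0,0,0,23,4.6,0,0],[0,0,0,25,5,0,0],[0,0,0,25,5,0,0]]}}

```text
clock: 7.73
position: [530.4, -115.1, 77.9]
orientation: [[-0.2, 0.98, 0.003], [0.98, 0.2, 0.0], [-0.0, 0.003, -1.0]]
ft_force: [-1.8, 5.4, 21.5]
opening: 0.1
grasp_force: 10.6
```

Run:
```python
from h import *
S=manip.snapshot("side");T=manip.snapshot("top");cv2.imwrite("pics/t5.png",T);cv2.imwrite("pics/sd5.png",S)
k=np.zeros((525,800,3),np.uint8);k[:,:500]=cv2.resize(S[180:264,280:360],(500,525),interpolation=2);k[:300,500:]=cv2.resize(T[160:260,290:390],(300,300),interpolation=2);cv2.imwrite("pics/s5.png",k)
print(cv2.boundingRect(blob(S,(310,205,375,240),orange)))
white=lambda h:(h[...,1]<70)&(h[...,2]>120)
```

```text
(327, 222, 19, 6)
```

View pics/s5.png

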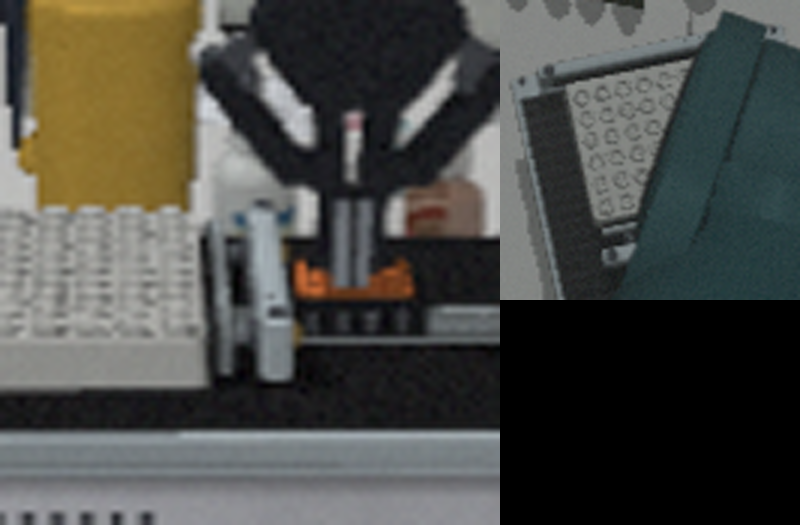

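The plate's near face is against the pad, and the pad-to-bar gap has shrunk by about 1 px (2-3 mm). The x-force has shifted by about -2 N. Clamp is about 0.052, so 4 mm more.

Call:
{"fn": "carry_out", "kwargs": {"series": [[0,0,0,1,0.2,0,0],[0,0,0,2,0.4,0,0],[0,0,0,3,0.6,0,0],[0,0,0,4,0.8,0,0],[0,0,0,4,0.8,0,0],[0,0,0,4,0.8,0,0],[0,0,0,4,0.8,0,0],[0,0,0,4,0.8,0,0]]}}

```text
clock: 8.5
position: [534.0, -114.3, 78.0]
orientation: [[-0.199, 0.98, 0.002], [0.98, 0.199, 0.0], [-0.0, 0.002, -1.0]]
ft_force: [-2.3, 5.4, 20.1]
opening: 0.1
grasp_force: 10.2
```

Run:
```python
from h import *
S=manip.snapshot("side");T=manip.snapshot("top");cv2.imwrite("pics/t6.png",T);cv2.imwrite("pics/sd6.png",S)
def cen(f,hi):
    b=blob(f,(310,hi,375,240),orange);M=cv2.moments(b);return M["m10"]/M["m00"]
S0=cv2.imread("pics/side0.png");Sp=cv2.imread("pics/sd5.png")
for f in(S0,Sp,S):
    b=blob(f,(310,205,375,240),orange);m=np.zeros(f.shape[:2],np.uint8);cv2.drawContours(m,[b],-1,255,-1);xs=np.where(m.any(0))[0];
    # bar: bright profile along row 233 (below button, bar/pad bottoms)
    g=cv2.cvtColor(f,cv2.COLOR_BGR2GRAY)[236:239,305:350].mean(0);print(xs.min(),xs.max(),g.astype(int).tolist())
```

```text
345 364 [140, 140, 142, 142, 140, 140, 141, 143, 143, 140, 127, 79, 27, 13, 14, 20, 27, 28, 28, 27, 23, 23, 28, 23, 25, 23, 39, 78, 90, 47, 12, 16, 14, 17, 45, 103, 134, 127, 128, 125, 104, 14, 12, 16, 17]
327 345 [139, 139, 137, 140, 138, 138, 133, 108, 37, 36, 77, 87, 41, 16, 14, 21, 86, 132, 127, 124, 124, 102, 19, 13, 14, 15, 20, 22, 22, 23, 22, 23, 25, 23, 22, 25, 24, 21, 23, 22, 24, 26, 24, 27, 25]
325 344 [139, 139, 138, 138, 138, 139, 134, 108, 40, 37, 78, 90, 42, 12, 61, 109, 127, 124, 124, 110, 51, 12, 13, 12, 16, 13, 26, 25, 26, 25, 25, 25, 24, 24, 23, 28, 25, 26, 22, 20, 22, 24, 24, 26, 25]
```

The side profile gives a clamp travel of about 48.4 mm and a pad pushed in about 7.9 mm, with the plate stationary between the last two views. That is on notch 0.056, so I'll let the button up.

Call:
{"fn": "carry_out", "kwargs": {"series": [[0,0,0,0,0,1.5,0],[0,0,0,0,0,3,0],[0,0,0,0,0,4.5,0],[0,0,0,0,0,6,0],[0,0,0,0,0,7.5,0],[0,0,0,0,0,9,0],[0,0,0,0,0,9,0],[0,0,0,0,0,9,0]]}}

```text
clock: 9.27
position: [533.3, -114.7, 85.5]
orientation: [[-0.199, 0.98, -0.0], [0.98, 0.199, -0.0], [-0.0, -0.0, -1.0]]
ft_force: [-1.0, 0.8, 0.1]
opening: -0.0
grasp_force: 0.0
```

Call:
{"fn": "carry_out", "kwargs": {"series": [[0,0,0,0,0,3,0],[0,0,0,0,0,8,0],[0,0,0,0,0,15,0],[0,0,0,0,0,25,0],[0,0,0,0,0,40,0],[0,0,0,0,0,60,0],[0,0,0,0,0,80,0],[0,0,0,0,0,80,0]]}}

```text
clock: 9.93
position: [534.8, -115.2, 169.7]
orientation: [[-0.199, 0.98, 0.005], [0.98, 0.199, -0.002], [-0.003, 0.004, -1.0]]
ft_force: [-0.9, 0.5, 0.1]
opening: -0.1
grasp_force: 0.0
```

Call:
{"fn": "carry_out", "kwargs": {"series": [[0,0,0,-15,-30,0,0],[0,0,0,-30,-60,0,0],[0,0,0,-45,-90,0,0],[0,0,0,-60,-120,0,0],[0,0,0,-75,-150,0,0],[0,0,0,-90,-180,0,0],[0,0,0,-105,-210,0,0],[0,0,0,-105,-210,0,0]]}}

```text
clock: 10.6
position: [426.2, -329.0, 165.8]
orientation: [[-0.195, 0.981, -0.0], [0.981, 0.195, -0.001], [-0.001, -0.001, -1.0]]
ft_force: [-0.2, -0.6, -0.6]
opening: 0.2
grasp_force: 0.0
```

Run:
```python
from h import *
S=manip.snapshot("side");T=manip.snapshot("top")
for f in(S,):
    b=blob(f,(310,205,375,240),orange);print("orange",cv2.boundingRect(b));g=cv2.cvtColor(f,cv2.COLOR_BGR2GRAY)[236:239,305:350].mean(0);print(g.astype(int).tolist())
b=blob(T,(330,235,390,295),orange);c=cv2.minAreaRect(b)[0];M=cv2.moments(blob(S,(310,205,375,240),orange));cs=(M["m10"]/M["m00"],M["m01"]/M["m00"])
print(tri(cs,c),rectz(b,116.5))
white=lambda h:(h[...,1]<70)&(h[...,2]>120)
p=blob(T,(308,178,392,228),white);print(cv2.boundingRect(p),rectz(p,114))
k=np.zeros((525,800,3),np.uint8);k[:,:400]=cv2.resize(S[180:280,270:346],(400,525),interpolation=2);k[:480,400:]=cv2.resize(T[160:280,290:390],(400,480),interpolation=2);cv2.imwrite("pics/s7.png",k)
```

```text
orange (326, 219, 20, 9)
[142, 141, 142, 140, 143, 140, 137, 110, 41, 38, 79, 92, 42, 14, 13, 71, 121, 130, 127, 126, 108, 44, 17, 15, 13, 16, 24, 26, 23, 21, 27, 24, 22, 25, 24, 27, 25, 22, 25, 25, 25, 25, 25, 26, 25]
(array([ 529.64263322, -115.25835753,  115.04494442]), np.float64(0.6129735125559289)) ((529.9081420898438, -115.0820541381836), (44.545040130615234, 30.45635414123535), 12.753826141357422)
(312, 178, 73, 50) ((639.9720458984375, -96.770263671875), (102.3669204711914, 142.08322143554688), 11.289567947387695)
```

View pics/s7.png

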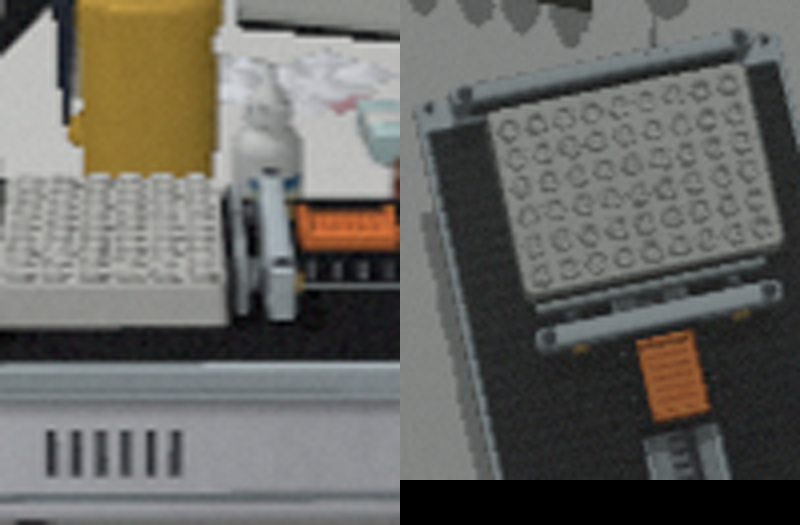

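The plate is square: yaw 11.3° against the shaker's 11.4°, flush at the fence. The pad is pushed in about 6 mm. The button height is back to its starting value (115.0 against 115.1), so the clamp is locked with the travel on notch 0.056 less the play. The arm is clear, so I'll hand in.

```bash
python3 -c "
from bench import manip
print(manip.finish_job())"
```

```text
the job is handed in; nothing more can be done
None
```

I handed the job in with the plate square against the rear fence, the clamp locked at about notch 0.056, the pad pushed in about 6 mm and the button fully up; these are my camera measurements, because the hand-in gave no verdict.

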